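# Filter change: clear, try, release and hold the extractor lid

## Task

The filter of the bench fume extractor is due: take the steel pin left standing on its blue lid and drop it foot-down into a free hole of the blue pin rack. Then, before touching the orange slide, tug the lid up (it has a black handle) to learn whether the catch has hold of it; if it has, draw the slide all the way back towards the front edge to release it. Lift the lid and finish with the gripper still holding it up, open at least 50 degrees, so that a mate can take the filter out with both hands; it falls shut if let go, and the other things on the table are to be left alone.

Things in the scene. Friction and masses are not known exactly. Their poses are not given: they have to be found in the camera images.
- extractor: Bench fume extractor, white box 320 mm deep (its x), 340 mm wide (its y), 140 mm high, fixed to the table. Origin under its centre, on the table; x points from its front to its back (front = -x, on the robot's side), z up. From front to back its top is: a fixed front deck 70 mm deep with the orange slide in its middle, the blue lid 200 mm deep, a fixed rear strip 50 mm deep; all flush at 140 mm high.
- lid (a joint): Opening angle of the lid in rad, 0 shut, up to 1.35. The lid (200 x 340 x 10 mm, about 0.7 kg, rises with about 5 N at the handle) hinges on its back edge, and its front edge rises; it has no stay and falls shut. A hidden hook inside may or may not have caught it, and nothing outside shows which: a caught lid rises only about 0.03 rad (5 mm at the handle) and then stops hard; a free one just rises.
- lid_grip (a point): Middle of the lid's handle: a black round bar 12 mm in diameter, 110 mm long along the extractor's y, carried at its two ends; its centre line is 40 mm above the lid's top face and 40 mm behind the lid's front edge (180 mm above the table when shut). The bar is 160 mm in front of the hinge axis and 45 mm above it when shut. The point moves with the lid.
- lid_hinge (a point): Middle of the lid's hinge axis (which runs along the extractor's y), 110 mm behind the extractor's centre, 135 mm above the table.
- slide_grip (a point): Centre of the orange slide grip, a block 22 x 22 mm and 28 mm tall standing on the middle of the front deck (its centre 157 mm above the table), 68 mm in front of the lid's handle when not drawn. It slides level, straight towards the extractor's front edge (extractor -x), against about 3 N.
- slide (a joint): Travel of the orange slide in m: 0 at rest (nearest the lid), 0.020 fully drawn to the front. It stays where it is put, and at the start it is at rest whether the lid is caught or not. Past about 0.016 it has drawn the hook off; the hook then stays off and the lid is free, also after it has been set down again.
- pin_a_mid (a point): Steel table pin, 92 mm tall, standing upright on the lid, foot down, at the start: shank 22 mm in diameter and 62 mm long below, knurled grip head 30 mm in diameter and 30 mm high on top, about 0.3 kg. The point is at its centre, 46 mm above its foot; z runs from foot to head. To be moved.
- rack: Pin rack, blue steel block 212 (its x) x 66 (its y) x 55 mm high, fixed. Origin under its centre, z up. Four upright holes in a row along its x, at -72, -24, +24 and +72 mm: bore 25 mm, 45 mm deep, blind, mouths chamfered 2 mm. The holes at -24 and +72 mm already hold a spare pin each; the other two are free.
- rack_hole0 (a point): Centre of the mouth of the free hole at rack x = -72 mm, 55 mm above the table. A pin that rests on the hole's floor has its centre 1 mm above the mouth and the top of its head 47 mm above it.
- rack_hole2 (a point): As rack_hole0: free hole at rack x = +24 mm.
- pin_b_mid (a point): Bystander, to be left where it is; loose. Spare pin, same as the one on the lid, standing in the rack hole at x = +72 mm; the point is at its centre.
- pin_c_mid (a point): Bystander, to be left where it is; loose. Spare pin, same again, standing in the rack hole at x = -24 mm; the point is at its centre.
- magnet: Bystander, to be left where it is; loose. Orange welding magnet square, 95 x 95 x 16 mm, lying flat; origin under its centre.
- pipe: Bystander, to be left where it is; loose. Rusty pipe offcut standing on end, 76 mm in diameter, 60 mm high; origin under its centre.
- nozzle: Bystander, to be left where it is; loose. Copper gas nozzle standing on end, 28 mm in diameter, 68 mm high; origin under its centre.
- chipper: Bystander, to be left where it is; loose. Chipping hammer with black grip, lying, about 250 mm long along its x, head at +x; origin under the middle.
Not all that is in view belongs to the job. Leave any red or yellow look-alike of the part that bears pin_a_mid alone.

How it is judged:
By the outcome, as a careful person would: the job done as asked, in the order asked, and still so for the second after the job is handed in, while the arm keeps its last pose, push and grip.
It also fails if it takes over 72 s, if anything falls off the work surface, if the arm or the gripper's body presses on something with over 40 N, if the wrist force passes 120 N, or if a joint passes its speed limit or range.

## Robot

A 6-joint arm with a two-finger parallel gripper is mounted at the origin on the work surface. World frame = base frame: x ahead of the robot, y to its left, z up, the work surface at z = 0. Lengths are in m, angles in rad, forces in N, time in s.
With the tool pointing down it reaches from about 0.375 to 0.975 m from the base axis. Payload 3.8 kg.
Tool frame: the origin (TCP) lies on the centre line of the jaws, within the pads' length; the fingertips stand 8 mm ahead of it and the grasp point (between the pads) lies 11 mm behind it; z points along the fingers, y is the direction in which the jaws open and shut (so a half turn about z gives the same grasp; the last joint's range is limited). The gripper opens to 88 mm and grips with 3 to 60 N. Pads are 18 mm wide; open, the fingers measure 123 mm over their backs; the gripper's body (75 mm by 187 mm) begins 45 mm behind the grasp point.
Start: joints at [1.261, 0.264, 1.604, -0, 1.274, -0.037], TCP at [0.182, 0.65, 0.247] pointing down, gripper open.
Joint ranges: [-2.63, 2.63], [-0.94, 2.18], [0.31, 2.57], [-1.31, 4.45], [0, 2.66], [-2.55, 2.55]. Speed limits (rad/s): [2.57, 2.57, 3.14, 3.14, 3.14, 3.14].

## Interface

Orientations are given as a unit quaternion [x, y, z, w].
In Python, from station import robot, optics, close_job, nets gives the robot as it stands.
- The arm moves only by the tool arm_command, never from a script. Its argument "targets" is a list of rows, each a list of 5 numbers: the shift along the tool's x, y, z in units of 50 mm (1.0 is 50 mm), then the turn about the tool's z in units of 5 degrees (1.0 is 5 degrees), then the finger opening in mm, from 0 to 88.1. A call has 1 to 5 rows; each row shifts and turns the commanded pose from where the row before left it, along the tool's axes as they then stand; what a row does not reach is not made up. A row lasts 1/10 s, in which the tool goes at most 50 mm and 8.59 degrees, less where a joint would pass 70% of its speed; a pose out of reach is approached as far as the arm can. A call is refused whole if a number of a shift passes 1 or a number of a turn 1, either way. A call with a gripper value outside its range is refused whole. The fingers move at their own pace and stop on an object; "force" is the grip in N (left out, the last holds). Time passes only in rows, so rows that do not move let the fingers close. It gives the time, the measured TCP pose, the force and the opening at its end, in the units of the state.
- robot.state(): the state, without advancing time (a new reading comes with each control period).
- optics.get_image(name): name is "side" or "top"; returns the picture (400x640x3 uint8, red, green, blue); there is no depth.
- optics.camera_params(name): a dict with "fx", "fy", "cx", "cy" (pixels), "R" (3x3) and "t" (3): a world point X has camera coordinates R X + t. Camera axes: x right, y down, z forward; pixel columns grow to the right and rows downward; lengths in m; the calibration is good to about 2 mm. A picture is of the moment at which its call begins. camera_params takes no time and is no camera call.
- close_job(): hands the job in, once; it reports no verdict.
Trained networks look in the newest picture that a camera, given by its name, has taken for a name from the list of things; names that differ only in an ending like _2 or _b are one class to them, and where a whole thing is asked for, a point or a joint stands for the part that bears it (a point fixed in the world has none). Each returns a list of dicts, best first, with "confidence" (0 to 1); they miss things now and then, are a little off and sometimes report something else, mostly with a low value. They report only what shows in the picture. A call takes as long as a camera call. They do not tell look-alikes from the thing itself.
- nets.recognise(target, camera): "box" ([centre column, centre row, width, height] in pixels, round what is visible of it).
The state is a dict: "t": time; "qpos": joint angles; "qvel": joint speeds; "joint_torque": joint torques, N m; "eef_pos": TCP position; "tool_rot": TCP orientation; "wrist_force": force on the tool from outside, world axes, zero at the start; "torque": the same for the moment, N m; "grip_width": opening from 0.0 (shut) to 1.0 (fully open).
Only numpy, scipy, OpenCV 4.12 (cv2) and the standard library are available. Lean on these libraries where they do the work, as an engineer would, in place of code of your own. Each camera call takes 0.05 s, during which the arm holds its last target. There are 200 camera calls.

## Working session

There is one attempt and no reset: what is moved stays moved. The work goes in short steps, Python scripts to look and compute and a tool call to move; the robot and the scene stay as the last step left them, time stands still between calls to the robot, and variables do not carry over. Pictures are saved under pics/ and viewed, about 8 in all and at most 12, crops included, and the job is handed in when it is done.

Besides the shell and the picture viewer there is one more tool, called after ">>>" as name([rows], argument=value, ...), one row to a line, values as JSON. arm_command: Moves the arm, as the interface text tells. Its arguments: {"type":"object","properties":{"targets":{"type":"array","items":{"type":"array","items":{"type":"number"}}},"force":{"type":"number"}},"required":["targets"]}

```bash
ls; mkdir -p pics
cat > h.py <<'E'
import numpy as np, cv2
from station import robot, optics, close_job, nets
def ray(cam,u,v):
    p=optics.camera_params(cam);R=np.array(p["R"]);t=np.array(p["t"])
    d=R.T@np.array([(u-p["cx"])/p["fx"],(v-p["cy"])/p["fy"],1]);return -R.T@t,d
def atz(cam,u,v,z):
    c,d=ray(cam,u,v);return c+d*(z-c[2])/d[2]
def proj(cam,X):
    p=optics.camera_params(cam);q=np.array(p["R"])@np.array(X)+np.array(p["t"])
    return np.array([p["fx"]*q[0]/q[2]+p["cx"],p["fy"]*q[1]/q[2]+p["cy"]])
def tri(u1,u2):
    c1,d1=ray("top",*u1);c2,d2=ray("side",*u2)
    d1/=np.linalg.norm(d1);d2/=np.linalg.norm(d2)
    s=np.linalg.lstsq(np.c_[d1,-d2],c2-c1,rcond=None)[0]
    a,b=c1+d1*s[0],c2+d2*s[1];return (a+b)/2,np.linalg.norm(a-b)
def snap(cam,name):
    im=optics.get_image(cam)[:,:,::-1].copy();cv2.imwrite(f"pics/{name}.png",im);return im
E
python3 - <<'E'
from h import *
for c in("top","side"):
    snap(c,c+"0")
    print(c,ray(c,320,200))
    for n in("pin_a_mid","lid_grip","slide_grip","rack","extractor"):
        print(n,[(np.round(d["box"],1).tolist(),round(d["confidence"],2)) for d in nets.recognise(n,c)])
print(robot.state())
E
```

```text
pics
top (array([ 0.40916332, -0.03952992,  1.33502196]), array([ 0.14414665,  0.01366186, -0.98950517]))
pin_a_mid [([269.9, 198.9, 132.8, 116.5], 0.57), ([347.9, 180.1, 8.6, 13.8], 0.46), ([280.2, 132.2, 13.0, 14.1], 0.46)]
lid_grip [([273.5, 198.0, 112.6, 79.8], 0.6)]
slide_grip [([432.6, 278.2, 24.2, 22.2], 0.45)]
rack [([395.9, 225.3, 33.4, 70.3], 0.8), ([271.0, 200.2, 127.3, 116.0], 0.33)]
extractor [([270.1, 201.4, 126.4, 116.1], 0.97)]
side (array([ 0.06557376, -1.11506467,  1.0360529 ]), array([ 0.33324442,  0.72166444, -0.60678907]))
pin_a_mid [([358.9, 227.9, 10.9, 24.2], 0.74), ([313.4, 152.0, 9.9, 26.4], 0.73)]
lid_grip [([314.3, 174.7, 87.4, 65.5], 0.7), ([338.8, 278.9, 82.8, 36.1], 0.41)]
slide_grip [([237.4, 169.9, 26.8, 20.3], 0.57), ([274.8, 171.7, 3.0, 12.4], 0.43)]
rack [([338.4, 277.6, 78.7, 44.3], 0.79)]
extractor [([311.1, 192.5, 124.7, 105.6], 0.95)]
{'t': 0.6, 'qpos': array([ 1.26108564e+00,  2.63870061e-01,  1.60399455e+00,  7.56931063e-06,
        1.27366852e+00, -3.68970107e-02]), 'qvel': array([ 1.55273750e-03, -9.56879128e-04, -2.30078702e-03, -1.33143675e-03,
        5.56979500e-05,  2.10769799e-04]), 'joint_torque': array([ 9.20804519e-05, -5.01645899e+01, -3.57006240e+01,  7.29474588e-02,
        1.86093949e-02, -2.36866612e-05]), 'eef_pos': array([0.18187349, 0.65004484, 0.24672886]), 'tool_rot': array([1.35985311e-01, 9.90710853e-01, 2.99361529e-05, 1.56673889e-06]), 'wrist_force': array([-0.4915908 ,  0.21920074,  0.37127337]), 'torque': array([ 0.014911  , -0.0372998 , -0.00602842]), 'grip_width': 1.0014323248271864}
```

Run:
```python
import cv2,numpy as np
t=cv2.imread("pics/top0.png");s=cv2.imread("pics/side0.png")
cv2.imwrite("pics/c1.png",cv2.resize(t[110:310,180:460],None,fx=2.8,fy=2.8,interpolation=cv2.INTER_CUBIC))
cv2.imwrite("pics/c2.png",cv2.resize(s[120:320,200:460],None,fx=3,fy=3,interpolation=cv2.INTER_CUBIC))
```

```text
(no output)
```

View pics/c1.png

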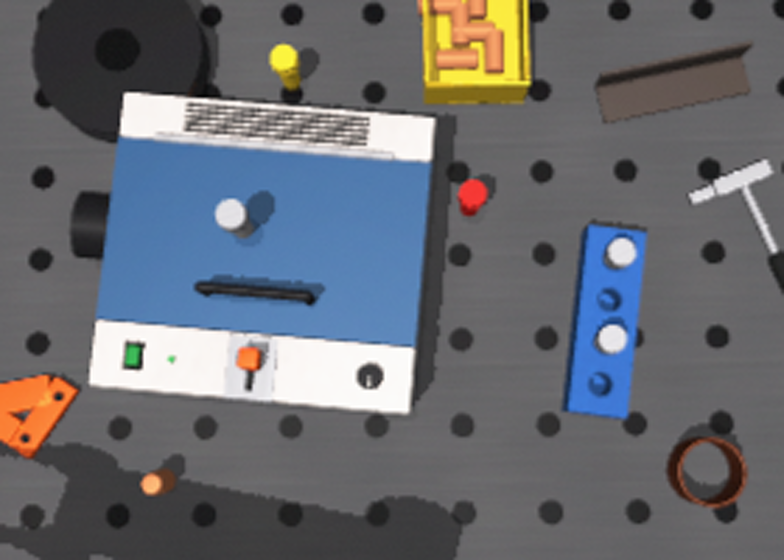

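View pics/c2.png

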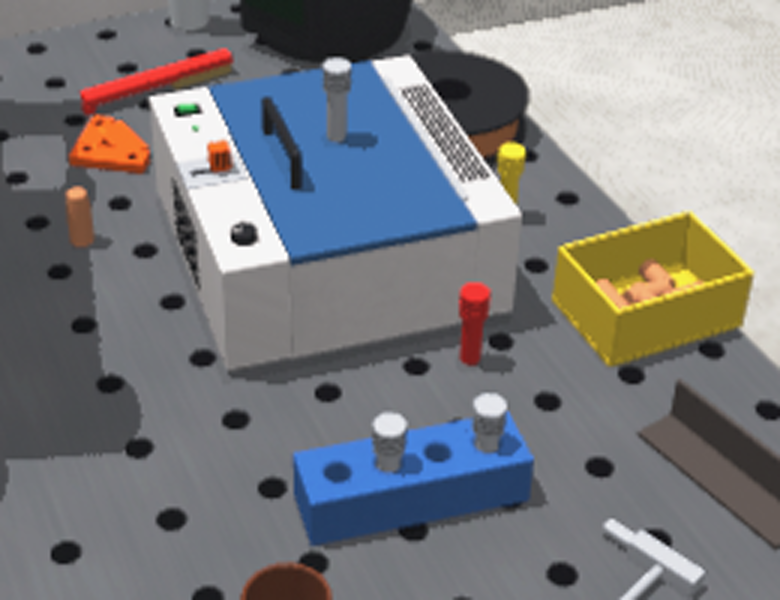

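View pics/top0.png

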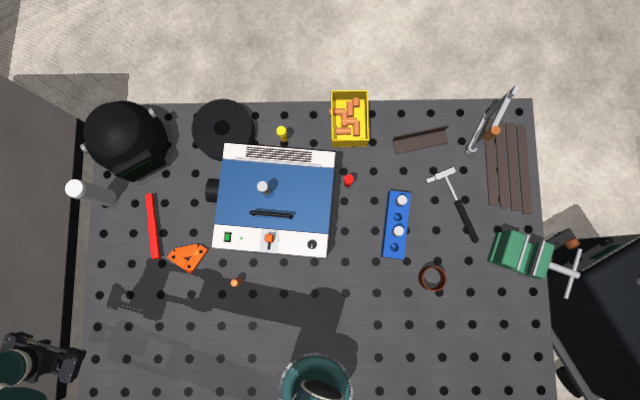

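The steel pin stands on the blue lid at top (262,186) and side (312,142). The look-alikes are the red pin at top (348,180) and the yellow one at top (281,132), both on the table. Only the steel one is on the lid, and the crops confirm it. The free rack holes are at top (394,247) and (397,217). Next I fit the poses.

```bash
cat > fit.py <<'E'
from h import *
from scipy.optimize import least_squares
T=lambda u,v:(180+u/2.8,110+v/2.8)
S=lambda u,v:(200+u/3,120+v/3)
def fit(obs,x0):
    def f(p):
        c,s=np.cos(p[2]),np.sin(p[2]);r=[]
        for cam,X,uv in obs:
            W=[p[0]+c*X[0]-s*X[1],p[1]+s*X[0]+c*X[1],X[2]]
            r+=list(proj(cam,W)-np.array(uv))
        return np.array(r)
    o=least_squares(f,x0,loss="soft_l1");return o.x,np.round(o.fun if 0 else f(o.x),1)
a,b=.16,.17
ex=[("top",(-a,b,.14),T(90,385)),("top",(-a,-b,.14),T(411,413)),("top",(a,b,.14),T(123,93)),("top",(a,-b,.14),T(436,117)),
("side",(-a,b,.14),S(152,97)),("side",(-a,-b,.14),S(228,272)),("side",(a,-b,.14),S(520,214)),("side",(a,b,.14),S(405,57)),
("top",(-.05,.055,.18),T(200,288)),("top",(-.05,-.055,.18),T(311,297))]
p,r=fit(ex,[.6,.1,0]);print("extractor",p,r)
W=lambda p,x,y:np.round([p[0]+np.cos(p[2])*x-np.sin(p[2])*y,p[1]+np.sin(p[2])*x+np.cos(p[2])*y],4)
print("handle",W(p,-.05,0),"slide",W(p,-.118,0),"hinge",W(p,.11,0))
rk=[("top",(.106,.033,.055),T(588,222)),("top",(.106,-.033,.055),T(646,230)),("top",(-.106,-.033,.055),T(630,418)),("top",(-.106,.033,.055),T(566,410)),
("top",(-.072,0,.055),T(600,383)),("top",(.024,0,.055),T(609,299)),("side",(-.072,0,.055),S(337,472)),("side",(.024,0,.055),S(438,452)),("side",(-.024,0,.102),S(390,424)),("side",(.072,0,.102),S(490,404)),("top",(-.024,0,.102),T(612,337)),("top",(.072,0,.102),T(622,251))]
q,r=fit(rk,[.6,-.3,0]);print("rack",q,r);print("hole0",W(q,-.072,0),"hole2",W(q,.024,0))
print("pin top", atz("top",*T(231,214),.232), tri(T(231,214),S(337,66)))
print("pin foot side",atz("side",*S(337,138),.14))
E
python3 fit.py
```

```text
extractor [ 0.58740606  0.11203218 -0.09077968] [-0.1  0.7  0.5  0.2  0.5 -0.3 -0.  -0.4 -2.1 -0.5 -2.3 -0.1  0.9 -0.7
  0.8 -1.4  0.9 -0.1 -0.7 -0.3]
handle [0.5376 0.1166] slide [0.4699 0.1227] hinge [0.697  0.1021]
rack [ 0.5161289  -0.26449618 -0.13606935] [ 0.2  0.7  0.1  0.3 -0.8 -0.2  1.  -0.1  0.5  0.1  0.4 -0.2  0.3 -0.7
 -0.1 -0.9 -0.2 -0.5 -0.  -0.4  0.4  0.3  0.  -0.1]
hole0 [ 0.4448 -0.2547] hole2 [ 0.5399 -0.2678]
pin top [0.60954603 0.13453774 0.232     ] (array([0.61101899, 0.13483173, 0.22842246]), np.float64(0.0017202601979648526))
pin foot side [0.61014451 0.12955056 0.14      ]
```

```bash
cat > go.py <<'E'
import sys
from h import *
from scipy.spatial.transform import Rotation as Ro
s=robot.state();R=Ro.from_quat(s["tool_rot"]).as_matrix()
x,y,z,th=map(float,sys.argv[1:5])
cur=np.degrees(np.arctan2(R[1,1],R[0,1]))
c,n=np.cos(np.radians(th)),np.sin(np.radians(th))
d=np.array([x,y,z])-s["eef_pos"]
dt=(cur-th+90)%180-90
print("t",s["t"],"pos",s["eef_pos"].round(4),"yaw",round(cur,2),"tilt",R[2,2].round(4),"F",s["wrist_force"].round(1),"w",round(s["grip_width"]*88.1,1))
print("now-axes units",(R.T@d/.05).round(3),"turn units",round(dt/5,2),"| after turn",(np.array([-n*d[0]+c*d[1],c*d[0]+n*d[1],-d[2]])/.05).round(3))
E
python3 go.py .610 .134 .29 82.2
```

```text
t 0.6 pos [0.1819 0.65   0.2467] yaw 74.37 tilt -1.0 F [-0.5  0.2  0.4] w 88.2
now-axes units [-11.027  -7.632  -0.866] turn units -1.57 | after turn [-9.884 -9.063 -0.865]
```

>>> arm_command([
  [0, 0, -0.45, -0.8, 88],
  [0, 0, -0.45, -0.77, 88],
  [-0.65, -0.6, 0, 0, 88],
  [-0.65, -0.6, 0, 0, 88],
  [-0.65, -0.6, 0, 0, 88],
])

```text
t: 1.1
eef_pos: [0.2668, 0.5468, 0.2921]
tool_rot: [0.067, 0.998, 0.0, 0.0]
wrist_force: [0.9, 0.4, -1.0]
grip_width: 0.998
```

>>> arm_command([
  [-0.65, -0.6, 0, 0, 88],
  [-0.65, -0.6, 0, 0, 88],
  [-0.65, -0.6, 0, 0, 88],
  [-0.65, -0.6, 0, 0, 88],
  [-0.65, -0.6, 0, 0, 88],
])

```text
t: 1.6
eef_pos: [0.4079, 0.3756, 0.2921]
tool_rot: [0.068, 0.998, 0.0, 0.0]
wrist_force: [-0.3, 0.2, -0.1]
grip_width: 1.0
```

>>> arm_command([
  [-0.65, -0.6, 0, 0, 88],
  [-0.65, -0.6, 0, 0, 88],
  [-0.65, -0.6, 0, 0, 88],
  [-0.65, -0.6, 0, 0, 88],
  [-0.65, -0.6, 0, 0, 88],
])

```text
t: 2.1
eef_pos: [0.5486, 0.2049, 0.2921]
tool_rot: [0.068, 0.998, 0.0, 0.0]
wrist_force: [1.4, 1.2, -0.1]
grip_width: 0.997
```

```bash
python3 go.py .610 .134 .206 82.2
```

```text
t 2.1 pos [0.5486 0.2049 0.2921] yaw 82.21 tilt -1.0 F [ 1.4  1.2 -0.1] w 87.9
now-axes units [-1.407 -1.239  1.722] turn units 0.0 | after turn [-1.408 -1.238  1.722]
```

>>> arm_command([
  [-0.7, -0.62, 0, 0, 88],
  [-0.7, -0.62, 0, 0, 88],
  [0, 0, 0.5, 0, 88],
  [0, 0, 0, 0, 88],
])

```text
t: 2.5
eef_pos: [0.6075, 0.1338, 0.2632]
tool_rot: [0.069, 0.998, -0.001, -0.003]
wrist_force: [-0.5, -0.3, 0.3]
grip_width: 0.998
```

```bash
python3 go.py .610 .134 .206 82.2
python3 - <<'E'
from h import *
t=snap("top","t1");s=snap("side","s1")
a=cv2.resize(t[130:240,210:340],(0,0),fx=3,fy=3,interpolation=2);b=cv2.resize(s[100:210,260:390],(0,0),fx=3,fy=3,interpolation=2)
cv2.imwrite("pics/c3.png",np.hstack([a,b]))
E
```

```text
t 2.5 pos [0.6075 0.1338 0.2632] yaw 82.07 tilt -1.0 F [-0.5 -0.3  0.3] w 87.9
now-axes units [-0.056  0.013  1.143] turn units -0.03 | after turn [-0.049  0.011  1.144]
```

View pics/c3.png

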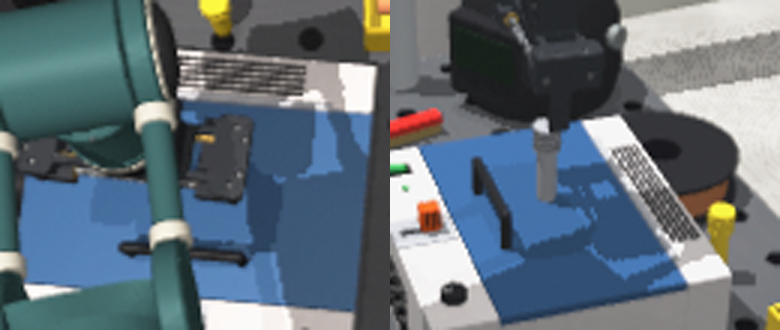

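The crop shows the fingers straddling the pin head (side picture about (313,143)), so I'll go down and grip.

>>> arm_command([
  [-0.04, 0, 0.4, 0, 88],
  [0, 0, 0.4, 0, 88],
  [0, 0, 0.34, 0, 88],
  [0, 0, 0, 0, 88],
  [0, 0, 0, 0, 60],
], force=30)

```text
t: 3.1
eef_pos: [0.6104, 0.1359, 0.2101]
tool_rot: [0.067, 0.998, -0.0, -0.0]
wrist_force: [0.5, 1.1, -0.3]
grip_width: 0.933
```

>>> arm_command([
  [0, 0, 0, 0, 40],
  [0, 0, 0, 0, 20],
  [0, 0, 0, 0, 20],
  [0, 0, 0, 0, 20],
  [0, 0, 0, 0, 20],
], force=30)

```text
t: 3.6
eef_pos: [0.6107, 0.1352, 0.21]
tool_rot: [0.068, 0.998, 0.0, 0.0]
wrist_force: [-0.6, 0.1, 0.9]
grip_width: 0.48
```

>>> arm_command([
  [0, 0, 0, 0, 20],
  [0, 0, 0, 0, 20],
  [0, 0, 0, 0, 20],
  [0, 0, 0, 0, 20],
], force=40)

```text
t: 4.0
eef_pos: [0.6106, 0.1354, 0.2097]
tool_rot: [0.068, 0.998, 0.0, 0.0]
wrist_force: [-0.1, 1.1, 1.6]
grip_width: 0.331
```

>>> arm_command([
  [0, 0, -0.2, 0, 20],
  [0, 0, -0.4, 0, 20],
  [0, 0, -0.5, 0, 20],
  [0, 0, -0.6, 0, 20],
  [0, 0, 0, 0, 20],
])

```text
t: 4.5
eef_pos: [0.613, 0.1355, 0.3]
tool_rot: [0.068, 0.998, 0.001, 0.004]
wrist_force: [0.3, 0.6, -1.5]
grip_width: 0.33
```

```bash
python3 go.py .4448 -.2547 .286 82.2
python3 - <<'E'
from h import *
s=snap("side","s2");cv2.imwrite("pics/c4.png",cv2.resize(s[60:220,230:430],(0,0),fx=3,fy=3,interpolation=2))
E
```

```text
t 4.5 pos [0.613  0.1355 0.3   ] yaw 82.22 tilt -1.0 F [ 0.3  0.6 -1.5] w 29.1
now-axes units [ 2.278 -8.189  0.243] turn units 0.0 | after turn [ 2.273 -8.189  0.281]
```

View pics/c4.png

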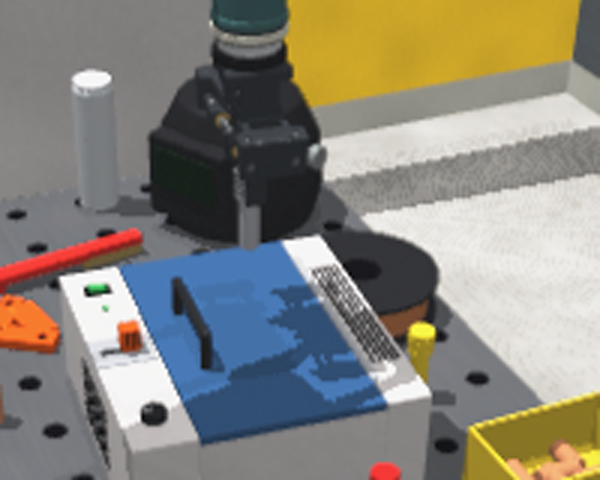

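The pin is held, with its shank at about side (313,135), and width 29 mm agrees. Now over hole0.

>>> arm_command([
  [0.1, -0.4, 0, 0, 20],
  [0.22, -0.8, 0, 0, 20],
  [0.22, -0.8, 0, 0, 20],
  [0.22, -0.8, 0, 0, 20],
  [0.22, -0.8, 0, 0, 20],
])

```text
t: 5.05
eef_pos: [0.5349, -0.0383, 0.2918]
tool_rot: [0.068, 0.998, -0.0, -0.002]
wrist_force: [0.2, 0.0, -3.3]
grip_width: 0.332
```

>>> arm_command([
  [0.22, -0.8, 0, 0, 20],
  [0.22, -0.8, 0, 0, 20],
  [0.22, -0.8, 0, 0, 20],
  [0.22, -0.8, 0, 0, 20],
  [0.22, -0.8, 0, 0, 20],
])

```text
t: 5.55
eef_pos: [0.4531, -0.2284, 0.292]
tool_rot: [0.068, 0.998, 0.001, -0.002]
wrist_force: [1.3, -0.8, -3.1]
grip_width: 0.328
```

>>> arm_command([
  [0.19, -0.59, 0, 0, 20],
  [0, 0, 0.7, 0, 20],
  [0, 0, 0.7, 0, 20],
  [0, 0, 0, 0, 20],
  [0, 0, 0, 0, 20],
])

```text
t: 6.05
eef_pos: [0.4408, -0.2545, 0.2228]
tool_rot: [0.068, 0.998, 0.001, -0.002]
wrist_force: [0.8, -0.2, -2.3]
grip_width: 0.329
```

```bash
python3 go.py .4448 -.2547 .2 82.2
python3 - <<'E'
from h import *
t=snap("top","t3");s=snap("side","s3")
a=cv2.resize(t[180:280,340:440],(0,0),fx=4,fy=4,interpolation=2);b=cv2.resize(s[200:300,280:380],(0,0),fx=4,fy=4,interpolation=2)
cv2.imwrite("pics/c5.png",np.hstack([a,b]))
E
```

```text
t 6.05 pos [ 0.4408 -0.2545  0.2228] yaw 82.2 tilt -1.0 F [ 0.8 -0.2 -2.3] w 29.0
now-axes units [-0.082  0.006  0.455] turn units -0.0 | after turn [-0.08   0.007  0.455]
```

View pics/c5.png

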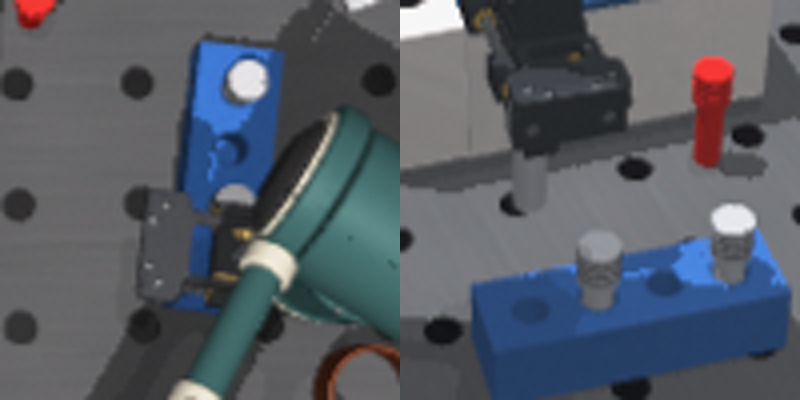

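Run:
```python
from h import *
s=cv2.imread("pics/s3.png",0)
for v in(240,243,246,249): print(v,s[v,302:326].tolist())
print("hole");
for v in range(270,284): print(v,s[v,302:326].tolist())
for z in(.16,.17): print(z,proj("side",[.4408,-.2545,z]))
print("hole proj",proj("side",[.4448,-.2547,.055]),"dpx/dx",proj("side",[.4548,-.2547,.055]),"dy",proj("side",[.4448,-.2447,.055]))
```

```text
240 [69, 69, 68, 67, 67, 71, 88, 97, 98, 94, 97, 101, 103, 101, 92, 77, 77, 77, 77, 77, 77, 78, 76, 76]
243 [76, 76, 77, 78, 76, 78, 90, 96, 98, 102, 104, 105, 103, 102, 102, 109, 111, 112, 120, 120, 121, 122, 121, 121]
246 [111, 112, 119, 119, 120, 118, 99, 96, 98, 101, 104, 104, 103, 102, 106, 121, 120, 121, 122, 121, 121, 121, 122, 124]
249 [121, 121, 116, 75, 42, 39, 78, 96, 98, 101, 104, 104, 102, 101, 111, 122, 123, 124, 122, 123, 123, 121, 121, 123]
hole
270 [89, 81, 80, 76, 72, 72, 74, 73, 72, 70, 70, 69, 70, 70, 70, 70, 74, 79, 79, 79, 79, 81, 87, 82]
271 [70, 71, 70, 70, 69, 69, 71, 71, 71, 71, 70, 70, 70, 70, 70, 69, 70, 74, 80, 79, 79, 79, 83, 86]
272 [71, 70, 70, 70, 69, 71, 70, 70, 70, 70, 70, 69, 70, 71, 71, 71, 71, 71, 72, 73, 80, 78, 73, 79]
273 [70, 71, 71, 71, 70, 70, 71, 70, 70, 71, 72, 72, 71, 70, 71, 71, 71, 70, 69, 71, 74, 79, 69, 74]
274 [71, 70, 70, 71, 71, 71, 70, 69, 65, 65, 63, 62, 64, 67, 68, 71, 70, 70, 70, 70, 70, 73, 68, 76]
275 [70, 70, 71, 70, 70, 69, 67, 62, 59, 58, 58, 57, 57, 59, 64, 68, 69, 69, 70, 69, 70, 70, 71, 81]
276 [71, 71, 70, 70, 71, 68,
[... 249 characters left out ...]
, 70, 70, 70, 70, 70, 71]
279 [70, 70, 70, 70, 71, 69, 65, 61, 58, 59, 59, 58, 56, 56, 61, 69, 70, 70, 70, 70, 70, 70, 72, 78]
280 [70, 70, 71, 69, 71, 70, 69, 67, 64, 60, 60, 60, 61, 64, 66, 69, 69, 70, 69, 70, 71, 70, 72, 80]
281 [70, 69, 70, 70, 70, 70, 70, 69, 69, 67, 68, 67, 67, 69, 69, 69, 69, 70, 70, 71, 71, 71, 77, 79]
282 [70, 70, 70, 71, 70, 70, 70, 69, 70, 71, 70, 70, 70, 69, 70, 70, 69, 70, 71, 69, 70, 71, 79, 79]
283 [70, 69, 70, 70, 70, 70, 70, 70, 70, 71, 70, 71, 70, 70, 71, 70, 70, 70, 71, 70, 70, 71, 75, 73]
0.16 [311.37445153 248.65677048]
0.17 [311.38940461 245.81448688]
hole proj [312.6001709  276.58405059] dpx/dx [315.95239549 275.52487052] dy [311.14920036 274.13722484]
```

Run:
```python
from h import *
s=cv2.imread("pics/s3.png",0)
print(s[247:259,309:316]);
p=[.4408,-.2545,.153]
a=np.linspace(0,6.28,60);e=np.array([proj("side",[p[0]+.011*np.cos(t),p[1]+.011*np.sin(t),p[2]]) for t in a]);print(e.min(0),e.max(0))
e=np.array([proj("side",[.4448+.0135*np.cos(t),-.2547+.0135*np.sin(t),.055]) for t in a]);print(e.min(0),e.max(0))
```

```text
[[ 96  98 101 104 104 102 101]
 [ 96  98 101 104 104 102 101]
 [ 96  98 101 104 104 102 101]
 [ 96  98 101 103 104 102 101]
 [ 95  98 101 103 104 102 106]
 [ 63  88 104 106 107 110 117]
 [ 32  63  90 117 116 121 122]
 [106 108 112 121 121 123 123]
 [122 121 121 121 122 121 123]
 [122 122 122 122 121 120 122]
 [122 122 121 121 121 121 121]
 [122 122 121 122 121 121 121]]
[307.14548989 247.74254751] [315.58234036 253.55487836]
[307.65523701 272.99575151] [317.54494915 280.22652501]
```

>>> arm_command([
  [0, -0.03, 0.5, 0, 20],
  [0, 0, 0.6, 0, 20],
  [0, 0, 0.6, 0, 20],
  [0, 0, 0, 0, 20],
  [0, 0, 0, 0, 20],
])

```text
t: 6.65
eef_pos: [0.4433, -0.2569, 0.1411]
tool_rot: [0.068, 0.998, -0.0, 0.001]
wrist_force: [-0.5, -0.0, -3.1]
grip_width: 0.331
```

```bash
python3 go.py .4408 -.2565 .123 82.2
python3 - <<'E'
from h import *
s=snap("side","s4")
g=cv2.resize(s[245:295,285:345],(0,0),fx=12,fy=12,interpolation=2)
cv2.imwrite("pics/c6.png",cv2.convertScaleAbs(g,alpha=1.8))
E
```

```text
t 6.65 pos [ 0.4433 -0.2569  0.1411] yaw 82.25 tilt -1.0 F [-0.5 -0.  -3.1] w 29.2
now-axes units [0.051 0.    0.363] turn units 0.01 | after turn [0.051 0.    0.363]
```

View pics/c6.png

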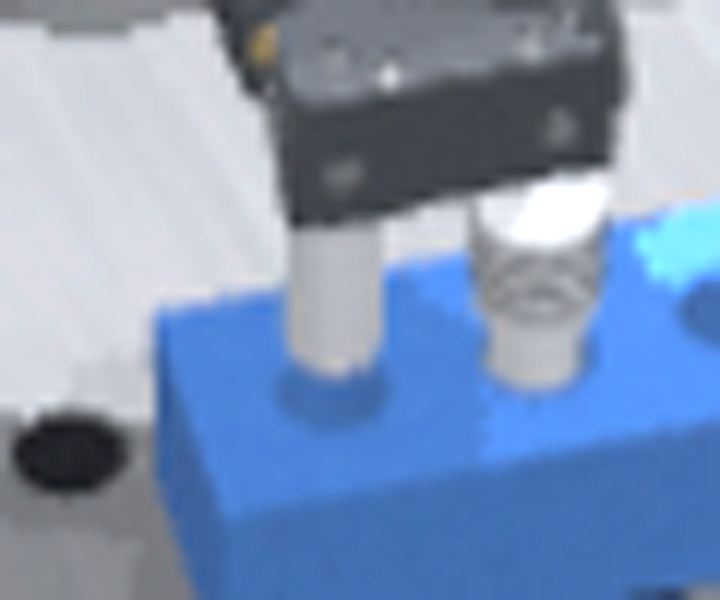

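>>> arm_command([
  [0.01, 0, 0.13, 0, 20],
  [0, 0, 0.12, 0, 20],
  [0, 0, 0, 0, 20],
  [0, 0, 0, 0, 20],
])

```text
t: 7.1
eef_pos: [0.4419, -0.2565, 0.1272]
tool_rot: [0.068, 0.998, 0.0, -0.0]
wrist_force: [0.4, -0.5, -4.1]
grip_width: 0.327
```

```bash
python3 go.py .4428 -.2565 .08 82.2
python3 - <<'E'
from h import *
s=snap("side","s5")
a=s[262:290,300:325]
g=cv2.resize(a,(0,0),fx=20,fy=20,interpolation=2)
cv2.imwrite("pics/c7.png",cv2.convertScaleAbs(g,alpha=1.8))
print(proj("side",[.4448,-.2547,.055]))
E
```

```text
t 7.1 pos [ 0.4419 -0.2565  0.1272] yaw 82.22 tilt -1.0 F [ 0.4 -0.5 -4.1] w 28.8
now-axes units [-0.017  0.002  0.945] turn units 0.0 | after turn [-0.017  0.002  0.945]
[312.6001709  276.58405059]
```

View pics/c7.png

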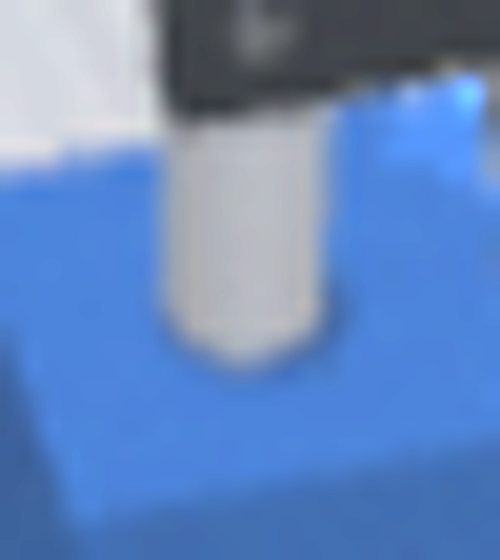

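>>> arm_command([
  [-0.02, 0, 0, 0, 20],
  [0, 0, 0.05, 0, 20],
  [0, 0, 0.06, 0, 20],
  [0, 0, 0.08, 0, 20],
  [0, 0, 0, 0, 20],
])

```text
t: 7.65
eef_pos: [0.443, -0.2557, 0.117]
tool_rot: [0.068, 0.998, 0.001, -0.0]
wrist_force: [1.5, 4.3, -1.6]
grip_width: 0.327
```

>>> arm_command([
  [0, 0.02, 0.1, 0, 20],
  [0, 0, 0.15, 0, 20],
  [0, 0, 0.15, 0, 20],
  [0, 0, 0, 0, 20],
  [0, 0, 0, 0, 20],
])

```text
t: 8.15
eef_pos: [0.4427, -0.2551, 0.0963]
tool_rot: [0.068, 0.998, 0.001, -0.001]
wrist_force: [3.6, 3.7, -6.5]
grip_width: 0.332
```

>>> arm_command([
  [-0.015, 0.015, 0.1, 0, 20],
  [0, 0, 0.1, 0, 20],
  [0, 0, 0.08, 0, 20],
  [0, 0, 0, 0, 20],
  [0, 0, 0, 0, 20],
])

```text
t: 8.65
eef_pos: [0.4435, -0.2549, 0.083]
tool_rot: [0.068, 0.998, 0.0, -0.0]
wrist_force: [1.1, 4.2, -5.7]
grip_width: 0.33
```

Foot about 3 mm above the floor, so I open only partway (66 mm) and rise.

>>> arm_command([
  [0, 0, 0, 0, 45],
  [0, 0, 0, 0, 60],
  [0, 0, 0, 0, 66],
  [0, 0, 0, 0, 66],
  [0, 0, -0.3, 0, 66],
])

```text
t: 9.15
eef_pos: [0.4426, -0.2544, 0.0973]
tool_rot: [0.068, 0.998, 0.001, -0.002]
wrist_force: [0.7, 0.4, 0.0]
grip_width: 0.744
```

>>> arm_command([
  [0, 0, -0.6, 0, 66],
  [0, 0, -0.8, 0, 66],
  [0, 0, -0.9, 0, 66],
  [0, 0, -0.9, 0, 66],
  [0, 0, 0, 0, 66],
])

```text
t: 9.65
eef_pos: [0.4476, -0.2576, 0.2672]
tool_rot: [0.068, 0.998, -0.004, 0.006]
wrist_force: [0.8, 0.0, 0.2]
grip_width: 0.748
```

```bash
python3 go.py .5376 .1166 .27 -5.2
python3 - <<'E'
from h import *
s=snap("side","s6");t=snap("top","t6")
a=cv2.resize(t[180:280,340:440],(0,0),fx=4,fy=4,interpolation=2);b=cv2.resize(s[210:310,290:390],(0,0),fx=4,fy=4,interpolation=2)
cv2.imwrite("pics/c8.png",np.hstack([a,b]))
for x in(-.072,-.024,.072):
  c,n=np.cos(-.136),np.sin(-.136);print(x,proj("side",[.5161+c*x,-.2645+n*x,.102]))
E
```

```text
t 9.65 pos [ 0.4476 -0.2576  0.2672] yaw 82.22 tilt -0.9999 F [0.8 0.  0.2] w 65.9
now-axes units [-0.771  7.658 -0.096] turn units 17.48 | after turn [ 7.616  1.114 -0.057]
-0.072 [312.68820978 264.26814187]
-0.024 [329.83821483 260.87838649]
0.072 [363.28665778 254.2671908 ]
```

View pics/c8.png

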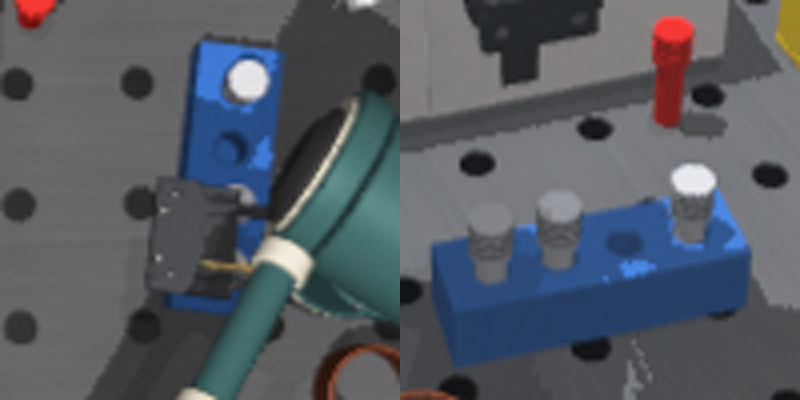

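Side picture: the pin sits in hole0 at (312,264), its head level with the spares, and the spares haven't moved. Now I turn for the handle.

>>> arm_command([
  [0, 0, 0, 1, 60],
  [0, 0, 0, 1, 60],
  [0, 0, 0, 1, 60],
  [0, 0, 0, 1, 60],
  [0, 0, 0, 1, 60],
])

```text
t: 10.25
eef_pos: [0.4428, -0.2544, 0.256]
tool_rot: [0.284, 0.959, 0.001, -0.002]
wrist_force: [-0.8, 0.4, 0.1]
grip_width: 0.679
```

>>> arm_command([
  [0, 0, 0, 1, 60],
  [0, 0, 0, 1, 60],
  [0, 0, 0, 1, 60],
  [0, 0, 0, 1, 60],
  [0, 0, 0, 1, 60],
])

```text
t: 10.75
eef_pos: [0.4427, -0.2544, 0.256]
tool_rot: [0.485, 0.875, 0.0, -0.002]
wrist_force: [1.1, -0.6, 0.1]
grip_width: 0.682
```

>>> arm_command([
  [0, 0, 0, 1, 60],
  [0, 0, 0, 1, 60],
  [0, 0, 0, 1, 60],
  [0, 0, 0, 1, 60],
  [0, 0, 0, 1, 60],
])

```text
t: 11.25
eef_pos: [0.4427, -0.2544, 0.2561]
tool_rot: [0.663, 0.749, -0.0, -0.002]
wrist_force: [-0.0, -0.2, -0.2]
grip_width: 0.682
```

>>> arm_command([
  [0, 0, 0, 1, 60],
  [0, 0, 0, 1, 60],
  [0, 0, 0, 0.48, 60],
  [0.5, 0.05, 0, 0, 60],
  [0.8, 0.12, 0, 0, 60],
])

```text
t: 11.75
eef_pos: [0.4569, -0.1914, 0.2561]
tool_rot: [0.74, 0.673, -0.001, -0.002]
wrist_force: [1.2, 0.4, 0.6]
grip_width: 0.68
```

>>> arm_command([
  [0.8, 0.12, 0, 0, 60],
  [0.8, 0.12, 0, 0, 60],
  [0.8, 0.12, 0, 0, 60],
  [0.8, 0.12, 0, 0, 60],
  [0.8, 0.12, 0, 0, 60],
])

```text
t: 12.25
eef_pos: [0.5051, 0.0069, 0.2563]
tool_rot: [0.738, 0.674, -0.001, -0.001]
wrist_force: [1.0, -0.2, 0.6]
grip_width: 0.679
```

```bash
python3 go.py .5376 .1166 .23 -5.2
```

```text
t 12.25 pos [0.5051 0.0069 0.2563] yaw -5.18 tilt -1.0 F [ 1.  -0.2  0.6] w 59.8
now-axes units [2.243 0.452 0.523] turn units 0.0 | after turn [2.243 0.449 0.526]
```

>>> arm_command([
  [0.75, 0.15, 0, 0, 60],
  [0.75, 0.15, 0, 0, 60],
  [0.7, 0.14, 0, 0, 60],
  [0, 0, 0.5, 0, 60],
  [0, 0, 0, 0, 60],
])

```text
t: 12.75
eef_pos: [0.5348, 0.1134, 0.2281]
tool_rot: [0.738, 0.675, -0.004, -0.003]
wrist_force: [-0.1, 0.1, -0.3]
grip_width: 0.678
```

```bash
python3 go.py .5376 .1166 .169 -5.2
python3 - <<'E'
from h import *
s=snap("side","s7");b=cv2.resize(s[100:210,225:385],(0,0),fx=4,fy=4,interpolation=2)
cv2.imwrite("pics/c9.png",b)
E
```

```text
t 12.75 pos [0.5348 0.1134 0.2281] yaw -5.06 tilt -0.9999 F [-0.1  0.1 -0.3] w 59.7
now-axes units [0.072 0.062 1.182] turn units 0.03 | after turn [0.069 0.05  1.183]
```

View pics/c9.png

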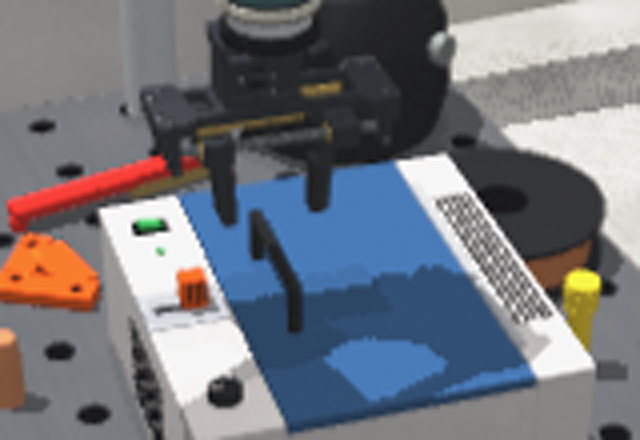

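The open jaws straddle the bar in the side picture, at (282,148) and (305,152) with the bar middle at (295,168). I'll descend.

>>> arm_command([
  [0.04, 0, 0.4, 0, 60],
  [0, 0, 0.4, 0, 60],
  [0, 0, 0.3, 0, 60],
  [0, 0, 0, 0, 60],
  [0, 0, 0, 0, 30],
], force=40)

```text
t: 13.3
eef_pos: [0.5382, 0.1144, 0.1788]
tool_rot: [0.739, 0.674, -0.0, -0.0]
wrist_force: [-0.9, -0.5, -0.5]
grip_width: 0.614
```

>>> arm_command([
  [0, 0, 0, 0, 30],
  [0, 0, 0, 0, 25],
  [0, 0, 0, 0, 22],
  [0, 0, 0, 0, 20],
  [0, 0, 0, 0, 18],
], force=15)

```text
t: 13.8
eef_pos: [0.5384, 0.115, 0.179]
tool_rot: [0.738, 0.674, 0.0, 0.0]
wrist_force: [0.6, 0.3, 0.8]
grip_width: 0.203
```

>>> arm_command([
  [0, 0, 0, 0, 14],
  [0, 0, 0, 0, 8],
  [0, 0, 0, 0, 5],
  [0, 0, 0, 0, 5],
], force=15)

```text
t: 14.2
eef_pos: [0.5385, 0.115, 0.1788]
tool_rot: [0.738, 0.674, 0.0, 0.0]
wrist_force: [1.6, 0.2, -0.1]
grip_width: 0.132
```

```bash
python3 go.py .5376 .1166 .169 -5.2
```

```text
t 14.2 pos [0.5385 0.115  0.1788] yaw -5.18 tilt -1.0 F [ 1.6  0.2 -0.1] w 11.6
now-axes units [ 0.031 -0.021  0.195] turn units 0.0 | after turn [ 0.031 -0.021  0.195]
```

>>> arm_command([
  [0, 0, 0, 0, 30],
  [0, 0, 0, 0, 30],
  [0, 0, 0.2, 0, 30],
  [0, 0, 0, 0, 16],
  [0, 0, 0, 0, 8],
])

```text
t: 14.7
eef_pos: [0.5377, 0.1149, 0.1678]
tool_rot: [0.738, 0.674, -0.001, -0.0]
wrist_force: [-0.6, 0.4, 1.2]
grip_width: 0.182
```

>>> arm_command([
  [0, 0, 0, 0, 6],
  [0, 0, 0, 0, 5],
  [0, 0, 0, 0, 5],
  [0, 0, 0, 0, 5],
], force=50)

```text
t: 15.1
eef_pos: [0.5385, 0.1149, 0.1684]
tool_rot: [0.738, 0.674, 0.0, 0.0]
wrist_force: [3.5, 0.1, -5.9]
grip_width: 0.114
```

>>> arm_command([
  [0, 0, -0.04, 0, 5],
  [0, 0, -0.04, 0, 5],
  [0, 0, 0, 0, 5],
])

```text
t: 15.4
eef_pos: [0.5398, 0.1147, 0.1728]
tool_rot: [0.738, 0.674, 0.001, 0.001]
wrist_force: [7.8, -1.6, -8.6]
grip_width: 0.112
```

>>> arm_command([
  [0, 0, -0.04, 0, 5],
  [0, 0, -0.04, 0, 5],
  [0, 0, 0, 0, 5],
])

```text
t: 15.7
eef_pos: [0.5401, 0.1147, 0.174]
tool_rot: [0.738, 0.674, 0.001, 0.001]
wrist_force: [15.2, 0.0, -21.7]
grip_width: 0.11
```

>>> arm_command([
  [0, 0, -0.04, 0, 5],
  [0, 0, -0.02, 0, 5],
  [0, 0, 0, 0, 5],
])

```text
t: 16.0
eef_pos: [0.5401, 0.1147, 0.1743]
tool_rot: [0.738, 0.674, 0.001, 0.001]
wrist_force: [22.2, 1.2, -35.7]
grip_width: 0.112
```

Force rose to 36 N while the bar stopped at about 5.5 mm, so the lid is caught. I set it down and release.

>>> arm_command([
  [0, 0, 0.08, 0, 5],
  [0, 0, 0.08, 0, 5],
  [0, 0, 0.06, 0, 5],
  [0, 0, 0, 0, 5],
  [0, 0, 0, 0, 30],
])

```text
t: 16.5
eef_pos: [0.5379, 0.115, 0.1689]
tool_rot: [0.738, 0.674, -0.0, -0.0]
wrist_force: [-0.6, 0.2, 0.3]
grip_width: 0.181
```

>>> arm_command([
  [0, 0, 0, 0, 40],
  [0, 0, 0, 0, 44],
  [0, 0, -0.3, 0, 44],
  [0, 0, -0.5, 0, 44],
  [0, 0, -0.3, 0, 44],
])

```text
t: 17.0
eef_pos: [0.5392, 0.1152, 0.2268]
tool_rot: [0.738, 0.674, 0.001, 0.001]
wrist_force: [-0.4, 1.4, 0.5]
grip_width: 0.5
```

```bash
python3 go.py .4707 .121 .157 -5.2
```

```text
t 17.0 pos [0.5392 0.1152 0.2268] yaw -5.18 tilt -1.0 F [-0.4  1.4  0.5] w 44.0
now-axes units [-0.01  -1.38   1.393] turn units 0.0 | after turn [-0.009 -1.375  1.397]
```

>>> arm_command([
  [0, -0.7, 0, 0, 44],
  [0, -0.7, 0, 0, 44],
  [0, 0, 0.5, 0, 44],
  [0, 0, 0.5, 0, 44],
  [0, 0, 0, 0, 44],
])

```text
t: 17.5
eef_pos: [0.4661, 0.1209, 0.1717]
tool_rot: [0.738, 0.675, -0.002, -0.001]
wrist_force: [-0.7, -0.2, 0.4]
grip_width: 0.5
```

```bash
python3 go.py .4705 .121 .155 -5.2
python3 - <<'E'
from h import *
s=snap("side","s8");b=cv2.resize(s[100:210,225:385],(0,0),fx=4,fy=4,interpolation=2)
cv2.imwrite("pics/c10.png",b)
E
```

```text
t 17.5 pos [0.4661 0.1209 0.1717] yaw -5.16 tilt -1.0 F [-0.7 -0.2  0.4] w 44.0
now-axes units [0.01  0.09  0.333] turn units 0.01 | after turn [0.01  0.088 0.333]
```

View pics/c10.png

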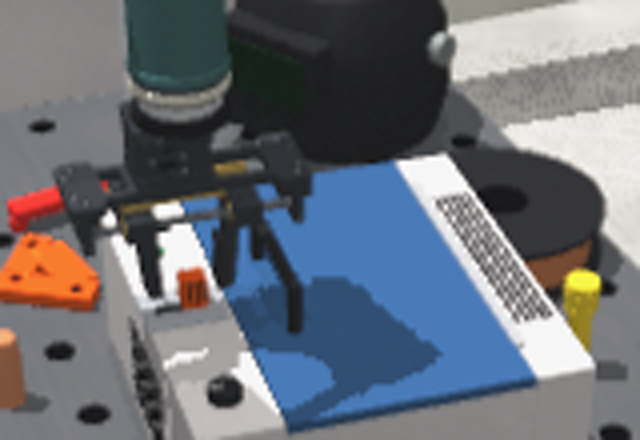

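The fingers stand either side of the orange slide (side picture, slide at (273,172)) and the handle is clear.

>>> arm_command([
  [0, 0.05, 0.15, 0, 44],
  [0, 0, 0.15, 0, 44],
  [0, 0, 0, 0, 36],
  [0, 0, 0, 0, 30],
  [0, 0, 0, 0, 26],
], force=15)

```text
t: 18.05
eef_pos: [0.4714, 0.1211, 0.159]
tool_rot: [0.738, 0.674, 0.0, 0.0]
wrist_force: [-0.3, 0.2, 0.0]
grip_width: 0.296
```

>>> arm_command([
  [0, 0, 0, 0, 23],
  [0, 0, 0, 0, 20],
  [0, 0, 0, 0, 18],
  [0, 0, 0, 0, 15],
])

```text
t: 18.45
eef_pos: [0.4709, 0.1211, 0.159]
tool_rot: [0.738, 0.674, -0.0, -0.0]
wrist_force: [-2.9, 1.0, 3.5]
grip_width: 0.242
```

```bash
python3 go.py .4705 .121 .155 -5.2
```

```text
t 18.45 pos [0.4709 0.1211 0.159 ] yaw -5.18 tilt -1.0 F [-2.9  1.   3.5] w 21.4
now-axes units [-0.003 -0.007  0.08 ] turn units 0.0 | after turn [-0.003 -0.007  0.08 ]
```

>>> arm_command([
  [0, -0.08, 0, 0, 15],
  [0, -0.08, 0, 0, 15],
  [0, -0.08, 0, 0, 15],
  [0, -0.08, 0, 0, 15],
  [0, -0.08, 0, 0, 15],
])

```text
t: 18.95
eef_pos: [0.4512, 0.123, 0.159]
tool_rot: [0.738, 0.674, 0.001, 0.0]
wrist_force: [2.2, 0.1, 1.2]
grip_width: 0.245
```

>>> arm_command([
  [0, -0.04, 0, 0, 15],
  [0, 0, 0, 0, 15],
  [0, 0, 0, 0, 15],
])

```text
t: 19.25
eef_pos: [0.4508, 0.1231, 0.1591]
tool_rot: [0.738, 0.674, 0.002, 0.001]
wrist_force: [8.0, 0.1, -4.0]
grip_width: 0.249
```

```bash
python3 go.py .4705 .121 .155 -5.2
```

```text
t 19.25 pos [0.4508 0.1231 0.1591] yaw -5.17 tilt -1.0 F [ 8.   0.1 -4. ] w 21.9
now-axes units [-0.006  0.396  0.083] turn units 0.01 | after turn [-0.006  0.396  0.081]
```

The slide travelled 20 mm and reached its stop (8 N). Now I release it and go back to the handle.

>>> arm_command([
  [0, 0.02, 0, 0, 22],
  [0, 0, 0, 0, 40],
  [0, 0, 0, 0, 44],
  [0, 0, -0.5, 0, 44],
  [0, 0, -0.7, 0, 44],
])

```text
t: 19.75
eef_pos: [0.4471, 0.1224, 0.2163]
tool_rot: [0.738, 0.674, -0.003, -0.002]
wrist_force: [0.5, 0.0, 0.0]
grip_width: 0.501
```

>>> arm_command([
  [0, 0.6, 0, 0, 44],
  [0, 0.6, 0, 0, 44],
  [0, 0.57, 0, 0, 44],
  [0, 0, 0, 0, 44],
  [0, 0, 0, 0, 44],
])

```text
t: 20.25
eef_pos: [0.5373, 0.1148, 0.2177]
tool_rot: [0.738, 0.674, -0.001, -0.001]
wrist_force: [-0.0, 0.1, -0.4]
grip_width: 0.502
```

```bash
python3 go.py .5382 .115 .1685 -5.2
```

```text
t 20.25 pos [0.5373 0.1148 0.2177] yaw -5.2 tilt -1.0 F [-0.   0.1 -0.4] w 44.2
now-axes units [0.005 0.02  0.984] turn units 0.0 | after turn [0.005 0.017 0.984]
```

>>> arm_command([
  [0, 0.01, 0.4, 0, 44],
  [0, 0, 0.4, 0, 44],
  [0, 0, 0.18, 0, 40],
  [0, 0, 0, 0, 30],
  [0, 0, 0, 0, 20],
], force=30)

```text
t: 20.75
eef_pos: [0.5384, 0.1151, 0.1701]
tool_rot: [0.738, 0.675, -0.0, -0.0]
wrist_force: [-0.6, -0.2, 0.6]
grip_width: 0.292
```

>>> arm_command([
  [0, 0, 0, 0, 14],
  [0, 0, 0, 0, 8],
  [0, 0, 0, 0, 5],
  [0, 0, 0, 0, 5],
  [0, 0, 0, 0, 5],
])

```text
t: 21.25
eef_pos: [0.5386, 0.1152, 0.1708]
tool_rot: [0.738, 0.674, 0.0, -0.0]
wrist_force: [-5.8, 0.9, 6.9]
grip_width: 0.123
```

```bash
python3 go.py .5382 .115 .1685 -5.2
python3 - <<'E'
import numpy as np
ph=np.radians(np.arange(0,66,4));x=-.16*np.cos(ph)+.045*np.sin(ph);z=.16*np.sin(ph)+.045*np.cos(ph)
for a,dx,dz in zip(np.degrees(ph[1:]),np.diff(x)/.05,np.diff(z)/.05):print(round(a),round(dx,3),round(-dz,3))
print((x-x[0]).round(4),(z-z[0]).round(4))
E
```

```text
t 21.25 pos [0.5386 0.1152 0.1708] yaw -5.19 tilt -1.0 F [-5.8  0.9  6.9] w 10.8
now-axes units [-0.004 -0.008  0.046] turn units 0.0 | after turn [-0.004 -0.008  0.046]
4 0.071 -0.221
8 0.086 -0.216
12 0.101 -0.209
16 0.115 -0.202
20 0.129 -0.193
24 0.142 -0.184
28 0.154 -0.173
32 0.166 -0.162
36 0.177 -0.15
40 0.187 -0.137
44 0.196 -0.124
48 0.204 -0.11
52 0.211 -0.095
56 0.218 -0.08
60 0.223 -0.065
64 0.227 -0.049
[0.     0.0035 0.0078 0.0129 0.0186 0.025  0.0321 0.0399 0.0482 0.057
 0.0664 0.0762 0.0864 0.097  0.1078 0.119  0.1303] [0.     0.0111 0.0218 0.0323 0.0424 0.052  0.0612 0.0698 0.0779 0.0855
 0.0923 0.0985 0.104  0.1088 0.1128 0.1161 0.1185]
```

Lifting along the arc.

>>> arm_command([
  [0, 0.07, -0.22, 0, 5],
  [0, 0, 0, 0, 5],
])

```text
t: 21.45
eef_pos: [0.5417, 0.1148, 0.181]
tool_rot: [0.738, 0.674, -0.001, -0.001]
wrist_force: [-3.0, 2.0, -5.5]
grip_width: 0.12
```

>>> arm_command([
  [0, 0.09, -0.22, 0, 5],
  [0, 0.1, -0.21, 0, 5],
  [0, 0.115, -0.2, 0, 5],
  [0, 0, 0, 0, 5],
])

```text
t: 21.85
eef_pos: [0.5567, 0.1133, 0.214]
tool_rot: [0.738, 0.674, -0.001, -0.001]
wrist_force: [-8.0, 2.1, -1.0]
grip_width: 0.127
```

The lid rises freely: 43 mm at low force. Continuing.

>>> arm_command([
  [0, 0.13, -0.19, 0, 5],
  [0, 0.14, -0.18, 0, 5],
  [0, 0.155, -0.17, 0, 5],
  [0, 0.165, -0.16, 0, 5],
  [0, 0, 0, 0, 5],
])

```text
t: 22.35
eef_pos: [0.5856, 0.1105, 0.2509]
tool_rot: [0.738, 0.674, -0.001, -0.001]
wrist_force: [-14.2, 1.9, 9.1]
grip_width: 0.127
```

>>> arm_command([
  [0, 0.175, -0.15, 0, 5],
  [0, 0.185, -0.135, 0, 5],
  [0, 0.195, -0.125, 0, 5],
  [0, 0, 0, 0, 5],
])

```text
t: 22.75
eef_pos: [0.6152, 0.1076, 0.2734]
tool_rot: [0.738, 0.674, 0.001, 0.001]
wrist_force: [-12.4, 0.6, 12.9]
grip_width: 0.121
```

>>> arm_command([
  [0, 0.205, -0.11, 0, 5],
  [0, 0.21, -0.095, 0, 5],
  [0, 0.22, -0.08, 0, 5],
  [0, 0, 0, 0, 5],
])

```text
t: 23.15
eef_pos: [0.6481, 0.1044, 0.2869]
tool_rot: [0.738, 0.674, 0.001, 0.002]
wrist_force: [-7.7, -0.5, 7.3]
grip_width: 0.125
```

```bash
python3 go.py .645 .106 .285 -5.2
```

```text
t 23.15 pos [0.6481 0.1044 0.2869] yaw -5.2 tilt -1.0 F [-7.7 -0.5  7.3] w 11.0
now-axes units [ 0.026 -0.065  0.037] turn units 0.0 | after turn [ 0.026 -0.065  0.037]
```

>>> arm_command([
  [0, 0.22, -0.065, 0, 5],
  [0, 0.17, -0.04, 0, 5],
  [0, 0, 0, 0, 5],
  [0, 0, 0, 0, 5],
], force=40)

```text
t: 23.55
eef_pos: [0.6668, 0.1025, 0.2911]
tool_rot: [0.738, 0.674, 0.001, 0.002]
wrist_force: [-4.6, -1.0, 5.2]
grip_width: 0.125
```

```bash
python3 go.py .645 .106 .285 -5.2
python3 - <<'E'
from h import *
s=snap("side","s9");b=cv2.resize(s[60:310,200:440],(0,0),fx=2.4,fy=2.4,interpolation=2)
cv2.imwrite("pics/c11.png",b)
E
```

```text
t 23.55 pos [0.6668 0.1025 0.2911] yaw -5.2 tilt -1.0 F [-4.6 -1.   5.2] w 11.0
now-axes units [ 0.03  -0.442  0.121] turn units 0.0 | after turn [ 0.03  -0.441  0.123]
```

View pics/c11.png

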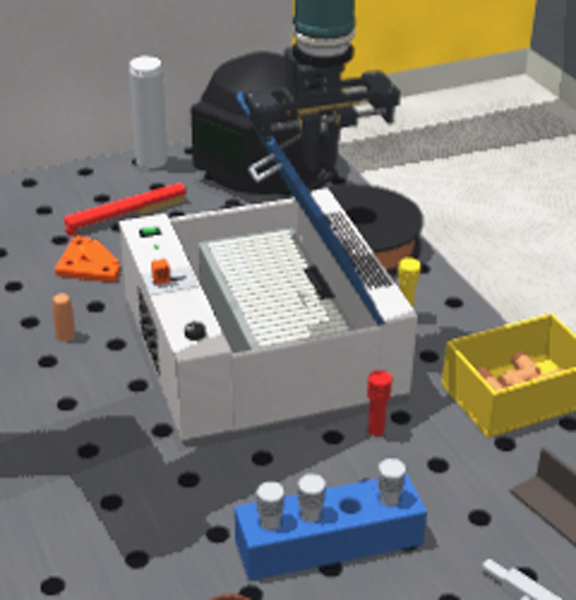

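The lid stands wide open at about 63° in the gripper, from side (300,100) down to (358,192). The slide is drawn, the pin is in the rack at (312,265), and the bystanders in view are in place. Handing in.

```bash
python3 -c "
from h import *
print(close_job())"
```

```text
the job is handed in; nothing more can be done
None
```

The job is done and handed in at about 23.6 s of the 72 s allowed. The filter is exposed, and the gripper is holding the lid open at about 63°.

- **Pin:** I took the steel pin off the lid and set it foot-down in the free rack hole at x = -72 mm (hole0). The picture afterwards shows its head level with the two spares, which did not move.
- **Tug test:** The lid stopped hard at about 5.5 mm, with the force rising to 36 N, so the catch had hold of it. I set it back down and let go.
- **Slide:** I drew it about 20 mm towards the front edge until it met its stop at about 8 N.
- **Lid:** After that it rose freely, with no more than about 17 N at the wrist. The 63° comes from how far the handle moved. The last picture also shows it wide open with the grip holding: jaws 11 mm apart on the 12 mm bar, force about 7 N and falling.

**Checks that disagreed:** The side and top pictures placed the rack hole 2–3 mm apart. I settled that with a close look at the pin foot just above the hole, and it went in with about 5 N of side force. My first grip on the handle sat about 10 mm too high, so I opened the jaws and gripped again lower before the tug.

**Not checked:** The last picture was a crop that cut off the chipping hammer and the pipe. The arm never worked near them. The other bystanders in view were where they started.

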